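# Hook a grill press onto its sprung balancer

## Task

Hook the heavy grill press onto the sprung hook of the balancer stand: take the upright grip, pull the hook down against its spring beside the press's handle, slide it along the rail in under the handle bar until the hook's shank just meets the bar, and there let it up gently, by feel, until the hook bears on the bar and the spring alone holds it there, then let go. The press stays standing where it is; never let the hook fly up, jolt or wrench the handle, and leave the glass, the pepper mill and the mug alone.

Things in the scene. Friction and masses are not known exactly. Their poses are not given: they have to be found in the camera images.
- balancer: Balancer stand, fixed: a level aluminium rail, 352 mm long, its top 222 mm above the worktop, on two slim posts with flat feet. Origin: under the middle of the rail, on the worktop; y along the rail (to the left seen from the robot), x away from the robot, z up.
- trolley (a joint): Place of the hook's trolley along the rail (m, 0 in the middle, grows to the left, the stand's +y; range -0.115 to 0.115; about 0.4 N of friction, stays where it is left). The press stands on the right (falling) side of the trolley's start, and the hook's mouth opens towards it.
- lift (a joint): How far the sprung hook carriage is pulled down its vertical guide on the trolley (m): 0 fully up, 0.110 fully down. A spring pulls it up with a net force of about 6.8 N at the top and 9 N at the bottom; let go, it flies up. It must never move up faster than 0.12 m/s, which it passes within a millimetre or two when let go free.
- grip (a point): Point to take on the upright black rubber grip in front of the hook carriage. The grip is 24 mm (x) by 16 mm across (y) and stands 51 mm proud of the arm that carries it; this point lies on its middle line, 24 mm below its top and 27 mm above the arm, free all round. Its axes are the stand's: x away from the robot, y along the rail to the left, z up.
- hook_mid (a point): Carriage point 109 mm below and 53 mm behind (+x) the grip point, same axes, mid-hook in x and y. The hook's floor lies up to 7 mm above or below it, set anew each time: feel for it. Steel strip 12 mm wide (x), 6 thick: shank on the +y side, tip on the -y side rising 20 mm over the floor, 20 mm apart inside; open to -y. Shank meets bar 3 to 4 mm past the bar's midline: leave it so, within 1 mm.
- press_bar (a point): Centre of the press's handle bar, 80 mm above the worktop. Straight bar 12 mm wide and 10 mm high along this frame's x, free for 43 mm either way up to its two posts, roughly square to the rail. To go under it the hook's tip must be lower than the bar's underside (75 mm up), and the hook's underside (6 mm below its floor) higher than the plate's top (12 mm up).
- press: Dark cast-iron grill press, loose, about 2.2 kg, more than the spring lifts: plate 150 x 110 x 12 mm, bar handle along its long side (x). Origin: centre of the underside. Over 18 N from the hook is too much: let go 1 or 2 mm short of the bar the hook flies up and strikes it, carried 1 mm too far it wrenches it. Bring it up until its pull on the hand has gone before letting go.
- tumbler: Clear plain glass, 81 mm across, 88 mm tall, standing beside the work; origin at the centre of its underside. Leave alone.
- pepper: Small mill, 44 mm across, 90 mm tall, standing beside the work; origin at the centre of its underside. Leave alone.
- mug: White mug with a dark band and a handle, 80 x 115 mm, 102 mm tall, standing beside the work; origin at the centre of its underside. Leave alone.
Things that resemble listed ones, but are neither listed nor needed, are in the scene too. What is shaped like the press but green is not meant.

How it is judged (in metres and radians):
On the way, in this order (a step that is already met when the one before it is completed fails the run):
1. the hook is pulled down beside the handle, its tip lower than the bar (z of hook_mid in the frame of press below 0.061 m and y of hook_mid in the frame of press above 0.014 m), for 0.1 s.
2. the hook is under the bar and let up so far that the bar lies between tip and shank (y of hook_mid in the frame of press between -0.01 and 0.01 m and x of hook_mid in the frame of press between -0.04 and 0.04 m and z of hook_mid in the frame of press above 0.064 m), for 0.1 s.
At the end, for the whole second after the job is handed in: The hook's floor bears on the bar's underside with over 3 N of spring pull (hook_mid 65 to 85 mm above the press's underside, within 40 mm of the bar's middle), shank and bar together (hook_mid 1.8 to 10 mm past the bar's midline), the press flat, at rest, within 20 mm of its start (y of hook_mid in the frame of press between -0.01 and 0.01 m and x of hook_mid in the frame of press between -0.04 and 0.04 m and y of hook_mid in the frame of press below -0.0018 m and z of hook_mid in the frame of press between 0.065 and 0.085 m and contact force between lift and press above 3 N and distance of press from where it was at the start of the episode below 0.02 m and angle between press's own z axis and vertical below 0.04 rad and height (world z) of press below 0.004 m and linear speed of press below 0.02 m/s and velocity of joint lift between -0.02 and 0.02 m/s); the robot touches nothing.
It fails at once if the hook presses on the press, or strikes it, with more than 18 N (contact force between lift and press above 18 N).
It fails at once if the hook flies up (faster than 0.12 m/s) (velocity of joint lift below -0.12 m/s).
It fails at once if the press is shifted more than 20 mm, lifted or tipped (distance of press from where it was at the start of the episode above 0.02 m or angle between press's own z axis and vertical above 0.06 rad).
It fails at once if the glass, the mill or the mug is shifted more than 20 mm or tipped (distance of any of tumbler, pepper, mug from where it was at the start of the episode above 0.02 m or angle between any of tumbler, pepper, mug's own z axis and vertical above 0.2 rad).
It also fails if it takes over 67 s, if anything falls off the work surface, if the arm or the gripper's body presses on something with over 40 N, if the wrist force passes 120 N, or if a joint passes its speed limit or range.

## Robot

A 7-joint arm with a two-finger parallel gripper is mounted at the origin on a cart in front of the work surface, level with it; the furniture and walls round the work are solid. World frame = base frame: x ahead of the robot, y to its left, z up, the work surface at z = 0. Lengths are in mm, angles in rad, forces in N, time in s.
With the tool pointing down it reaches from about 425 to 1025 mm from the base axis. Payload 3.6 kg.
Tool frame: the origin (TCP) lies at the very end of the fingers, on their centre line; the grasp point (between the pads) lies manip.grasp_offset behind it (manip.grasp_offset is the distance from the TCP to the grasp point, in mm); z points along the fingers, y is the direction in which the jaws open and shut (so a half turn about z gives the same grasp; the last joint's range is limited). The gripper opens to 85 mm and grips with 20 to 120 N. Pads are 22 mm wide; open, the fingers measure 114 mm over their backs; the gripper's body (76 mm by 85 mm) begins 54 mm behind the grasp point. The pads swing forward as they close: fully open they stand 13 mm farther back than shut.
Start: joints at [-1.2, 0.591, 0.048, 1.609, -0.033, 0.943, -0.034], TCP at [324.973, 648.091, 231.302] pointing down, gripper open.
Joint ranges: [-2.69, 2.69], [-0.47, 2.24], [-1.27, 1.36], [0.19, 2.51], [-1.53, 4.68], [0.08, 2.07], [-3.09, 3.09]. Speed limits (rad/s): [2.57, 2.57, 3.14, 3.14, 3.14, 3.14, 3.14].

## Interface

Orientations are given as a unit quaternion [x, y, z, w].
In Python, from cell import manip gives the robot as it stands. The module is installed in compiled form; this text tells all that it offers.
- The arm moves only by the tool apply_moves, never from a script. Its argument "plan" is a list of rows, each a list of 3 entries, a list of its own where there are three numbers: the gripper command: -1 is shut, 1 is fully open, values between are in proportion, then the shift along the tool's x, y, z in units of 0.08 m (1.0 is 0.08 m), then the turn about the tool's z in units of 90 degrees (1.0 is 90 degrees). In form: [[fingers, [x, y, z], roll], ...]. A call has exactly 5 rows; each row shifts and turns the commanded pose from where the row before left it, along the tool's axes as they then stand; what a row does not reach is not made up. A row lasts 1/12 s, in which the tool goes at most 41.7 mm and 7.16 degrees, less where a joint would pass 70% of its speed; a pose out of reach is approached as far as the arm can. A call with a number of a shift or a turn outside -1 to 1 is refused whole. A call with a gripper value outside its range is refused whole. The fingers move at their own pace and stop on an object; "squeeze" is the grip in N (left out, the last holds). Time passes only in rows, so rows that do not move let the fingers close, or fill a call up. It gives the time, the measured TCP pose, the force and the opening at its end, in the units of the state.
- manip.state(): the state, without advancing time (a new reading comes with each control period).
- manip.camera(name): name is "side" or "top"; returns a dict with "color" (384x512x3 uint8, red, green, blue), "intrinsics" (3x3 intrinsics, pixels), "rvec" (rotation vector, rad) and "tvec" (3), from world to camera coordinates, as OpenCV has them. Camera axes: x right, y down, z forward; pixel columns grow to the right and rows downward; lengths in mm; the calibration is good to about 2 mm. A picture is of the moment at which its call begins. There is no depth.
- manip.job_done(): hands the job in, once; it reports no verdict.
The state is a dict: "time": time; "joints": joint angles; "qd": joint speeds; "effort": joint torques, N m; "eef_pos": TCP position; "ee_rot": TCP orientation; "contact_force": force on the tool from outside, world axes, zero at the start; "wrist_torque": the same for the moment, N m; "grip_width": finger opening in mm.
Only numpy, scipy, OpenCV 4.12 (cv2) and the standard library are available. Lean on these libraries where they do the work, as an engineer would, in place of code of your own. Each camera call takes 0.05 s, during which the arm holds its last target. There are 200 camera calls.

## Working session

There is one attempt and no reset: what is moved stays moved. The work goes in short steps, Python scripts to look and compute and a tool call to move; the robot and the scene stay as the last step left them, time stands still between calls to the robot, and variables do not carry over. Pictures are saved under pics/ and viewed, on a budget of 10 in all, crops included, one or two more only if the job needs it, and the job is handed in when it is done.

Besides the shell and the picture viewer there is one more tool, called after "Call:" by a JSON object that holds its "method" and its "body". apply_moves: Moves the arm, as the interface text tells. Its arguments: {"type":"object","properties":{"plan":{"type":"array","items":{"type":"array"}},"squeeze":{"type":"number"}},"required":["plan"]}

```bash
mkdir -p pics
cat > h.py <<'E'
import cv2,numpy as np
from cell import manip
def cam(n):
    c=manip.camera(n); R=cv2.Rodrigues(np.array(c['rvec'],float))[0]; return c['color'],np.array(c['intrinsics']),R,np.array(c['tvec'],float).ravel()
def ray(C,u,v):
    _,K,R,t=C; o=-R.T@t; d=R.T@np.linalg.inv(K)@[u,v,1]; return o,d/np.linalg.norm(d)
def plane(C,u,v,z):
    o,d=ray(C,u,v); return o+d*(z-o[2])/d[2]
def proj(C,p):
    _,K,R,t=C; q=K@(R@np.array(p,float)+t); return q[:2]/q[2]
def save(C,f): cv2.imwrite(f,cv2.cvtColor(C[0],cv2.COLOR_RGB2BGR))
def tri(C1,p1,C2,p2):
    o1,d1=ray(C1,*p1);o2,d2=ray(C2,*p2)
    s=np.linalg.lstsq(np.c_[d1,-d2],o2-o1,rcond=None)[0]
    a=o1+s[0]*d1;b=o2+s[1]*d2; return (a+b)/2,np.linalg.norm(a-b)
E
python3 - <<'E'
from h import *
import pickle
C={n:cam(n) for n in('top','side')}
pickle.dump(C,open('c0.pkl','wb'))
for n in C: save(C[n],f'pics/{n}0.png'); print(n,-C[n][2].T@C[n][3],C[n][2][2],C[n][1][0,0])
print(manip.state(),manip.grasp_offset)
E
```

```text
top [ -12.27323845  285.33285413 1495.16309137] [ 0.36823216 -0.15704106 -0.91637502] 386.12309798592827
side [-525.97811982 -254.44580423  832.94950573] [ 0.81514737  0.22387272 -0.53424317] 423.11816754101943
{'time': 0.1, 'joints': array([-1.19950663,  0.59202009,  0.0483167 ,  1.60974157, -0.03329645,
        0.9426914 , -0.03373383]), 'qd': array([ 0.00077503, -0.00263617, -0.00065871, -0.00573289, -0.00091032,
       -0.00029796,  0.00097542]), 'effort': array([ 4.69822175e-03, -5.49988353e+01,  1.55322198e+00, -1.98823124e+01,
        9.69597255e-03,  3.78794313e-03,  1.32057096e-05]), 'eef_pos': array([324.62605848, 647.40119137, 230.24301347]), 'ee_rot': array([ 2.30290534e-01,  9.73121377e-01, -1.01266124e-03, -1.75397932e-04]), 'contact_force': array([ 0.40018882, -0.21460547, -0.42720402]), 'wrist_torque': array([-0.04655075, -0.04121442,  0.00111632]), 'grip_width': 85.18560576684854} 18.700000000000003
```

View pics/top0.png

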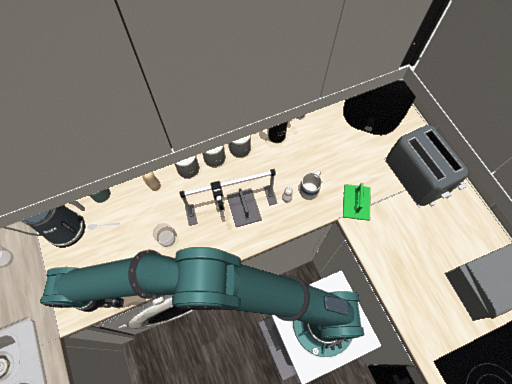

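View pics/side0.png

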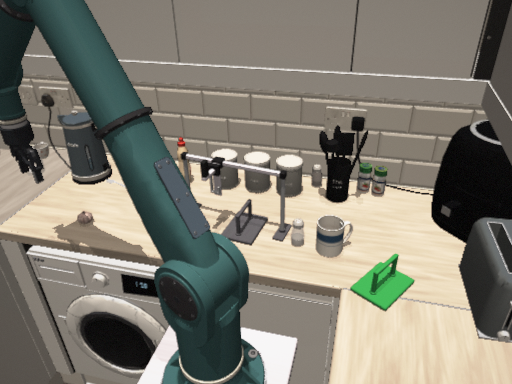

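Run:
```python
from h import *
import pickle
C=pickle.load(open('c0.pkl','rb'))
for n,(u,v,w,h) in {'top':(165,160,130,80),'side':(170,145,130,100)}.items():
    im=cv2.resize(C[n][0][v:v+h,u:u+w],None,fx=6,fy=6,interpolation=cv2.INTER_CUBIC)
    cv2.imwrite(f'pics/{n}0c.png',im[...,::-1])
```

```text
(no output)
```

View pics/top0c.png

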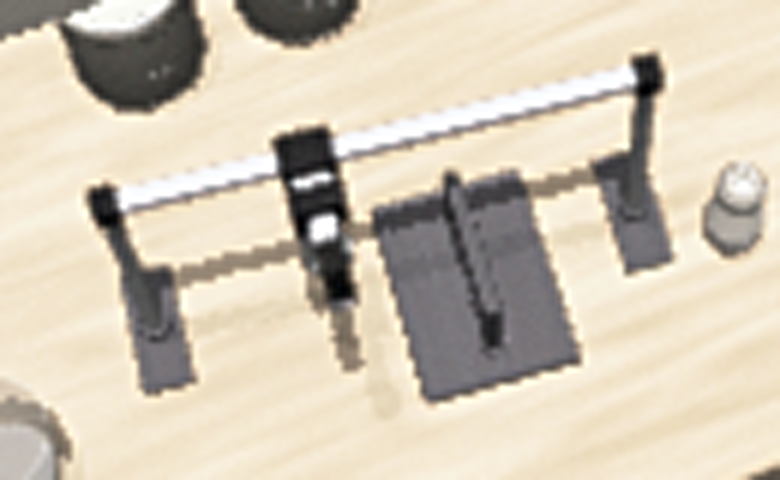

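View pics/side0c.png

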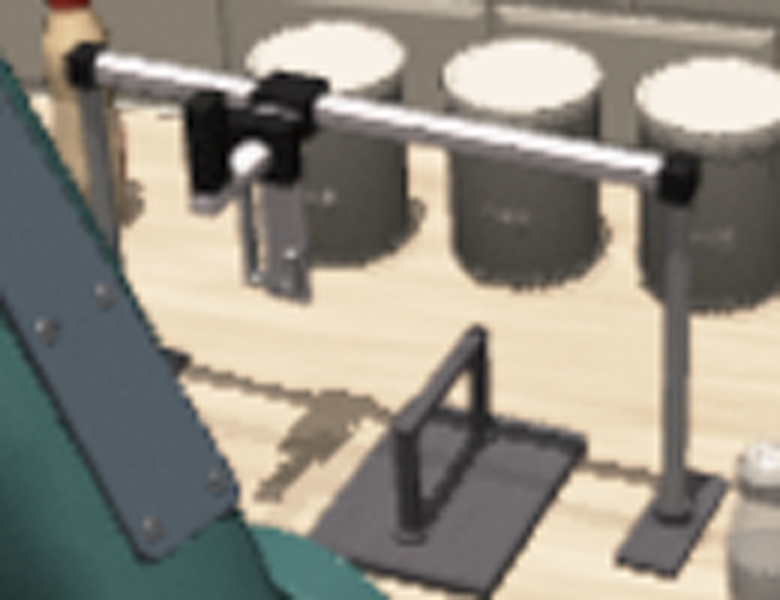

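Run:
```python
from h import *
import pickle
C=pickle.load(open('c0.pkl','rb')); T,S=C['top'],C['side']
t=lambda x,y:((x+.5)/6-.5+165,(y+.5)/6-.5+160)
s=lambda x,y:((x+.5)/6-.5+170,(y+.5)/6-.5+145)
P=dict(railL=((105,205),(83,66)),railR=((648,75),(678,178)),gripmid=((337,275),(206,143)),
 barfar=((453,180),(480,332)),barnear=((492,325),(407,428)))
R={}
for k,(a,b) in P.items():
    R[k]=tri(T,t(*a),S,s(*b)); print(k,np.round(R[k][0],1),round(R[k][1],1))
for k,z in(('railL',214),('railR',214)): print(k,plane(T,*t(*P[k][0]),z).round(1),plane(S,*s(*P[k][1]),z).round(1))
for k in('barfar','barnear'): print(k,plane(T,*t(*P[k][0]),85).round(1),plane(S,*s(*P[k][1]),85).round(1))
v=R['railL'][0]-R['railR'][0];print(np.linalg.norm(v),np.degrees(np.arctan2(v[1],v[0])))
v=R['barfar'][0]-R['barnear'][0];print(np.linalg.norm(v),np.degrees(np.arctan2(v[1],v[0])))
# press plate corners
for p in((375,212),(520,172),(578,360),(432,402)): print(plane(T,*t(*p),12).round(1))
```

```text
railL [597.4 299.1 214.3] 3.9
railR [546.1 -38.1 215.4] 1.5
gripmid [491.6 187.9 236.2] 0.2
barfar [586.   79.3  81.8] 0.5
barnear [482.2  93.   84.8] 8.9
railL [598.8 297.6 214. ] [595.9 300.5 214. ]
railR [547.2 -39.1 214. ] [547.7 -37.1 214. ]
barfar [584.5  80.   85. ] [581.6  77.8  85. ]
barnear [479.5  96.9  85. ] [485.8  89.8  85. ]
341.0985159636801 81.36107082229393
104.81143859190466 -7.470888366412556
[614.7 128.7  12. ]
[602.3  23.9  12. ]
[458.4  43.6  12. ]
[470.4 145.9  12. ]
```

Call:
{"method": "apply_moves", "body": {"plan": [[1, [0, 0, -0.2], -0.04], [1, [0, 0, -0.2], -0.04], [1, [0, 0, -0.2], -0.04], [1, [0, 0, -0.2], -0.04], [1, [0, 0, -0.2], -0.04]]}}

```text
time: 0.52
eef_pos: [324.8, 647.6, 311.3]
ee_rot: [0.074, 0.997, -0.001, -0.0]
contact_force: [-0.3, -0.2, 0.2]
grip_width: 85.2
```

```bash
cat >> h.py <<'E'
from scipy.spatial.transform import Rotation as Ro
def to(p):
    s=manip.state(); r=Ro.from_quat(s['ee_rot']).as_matrix(); d=r.T@(np.array(p)-s['eef_pos'])
    print('t',round(s['time'],2),'pos',s['eef_pos'].round(1),'yang',np.degrees(np.arctan2(r[1,1],r[0,1])).round(2),'tilt',np.degrees(np.arccos(-r[2,2])).round(2),'F',s['contact_force'].round(2),'w',s['grip_width'].round(1))
    print('d mm',d.round(1),'units',(d/80).round(3))
E
python3 -c "
from h import *
to([491.6,187.9,290])"
```

```text
Traceback (most recent call last):
  File "h.py", line 19, in to
    print('t',round(s['time'],2),'pos',s['eef_pos'].round(1),'yang',np.degrees(np.arctan2(r[1,1],r[0,1])).round(2),'tilt',np.degrees(np.arccos(-r[2,2])).round(2),'F',s['contact_force'].round(2),'w',s['grip_width'].round(1))
                                                                                                                                                                                                      ^^^^^^^^^^^^^^^^^^^^^
AttributeError: 'float' object has no attribute 'round'
```

```bash
sed -i "s/s\['grip_width'\].round(1)/round(s['grip_width'],1)/" h.py
```

Call:
{"method": "apply_moves", "body": {"plan": [[1, [-0.195, -0.358, 0], 0], [1, [-0.195, -0.358, 0], 0], [1, [-0.195, -0.358, 0], 0], [1, [-0.195, -0.358, 0], 0], [1, [-0.195, -0.358, 0], 0]]}}

```text
time: 0.93
eef_pos: [380.7, 492.9, 310.8]
ee_rot: [0.075, 0.997, -0.001, -0.0]
contact_force: [0.2, -0.1, 0.3]
grip_width: 85.2
```

Call:
{"method": "apply_moves", "body": {"plan": [[1, [-0.195, -0.358, 0], 0], [1, [-0.195, -0.358, 0], 0], [1, [-0.195, -0.358, 0], 0], [1, [-0.195, -0.358, 0], 0], [1, [-0.195, -0.358, 0], 0]]}}

```text
time: 1.35
eef_pos: [436.2, 339.7, 311.0]
ee_rot: [0.075, 0.997, -0.0, -0.0]
contact_force: [0.1, 0.3, -0.7]
grip_width: 85.6
```

Call:
{"method": "apply_moves", "body": {"plan": [[1, [-0.195, -0.358, 0], 0], [1, [-0.195, -0.358, 0], 0], [1, [-0.195, -0.358, 0], 0], [1, [-0.195, -0.358, 0], 0], [1, [0, 0, 0], 0]]}}

```text
time: 1.77
eef_pos: [482.9, 210.4, 311.0]
ee_rot: [0.081, 0.997, -0.002, 0.0]
contact_force: [-0.3, -0.1, 0.4]
grip_width: 85.4
```

Run:
```python
from h import *
import pickle
to([491.6,187.9,290])
C={n:cam(n) for n in('top','side')}
pickle.dump(C,open('c1.pkl','wb'))
ims=[]
for n,(u,v,w,h) in {'top':(165,145,100,100),'side':(170,125,100,100)}.items():
    ims.append(cv2.resize(C[n][0][v:v+h,u:u+w],None,fx=4,fy=4,interpolation=cv2.INTER_CUBIC))
    q=proj(C[n],[491.6,187.9,260]);print(n,q,(q-[u,v])*4)
cv2.imwrite('pics/c1.png',np.hstack(ims)[...,::-1])
```

```text
t 1.77 pos [482.9 210.4 311. ] yang 80.73 tilt 0.28 F [-0.28 -0.1   0.35] w 85.4
d mm [-12.2 -20.7  21.2] units [-0.152 -0.259  0.264]
top [220.21232119 202.89048552] [220.84928475 231.56194208]
side [203.25063476 161.23003913] [133.00253905 144.92015652]
```

View pics/c1.png

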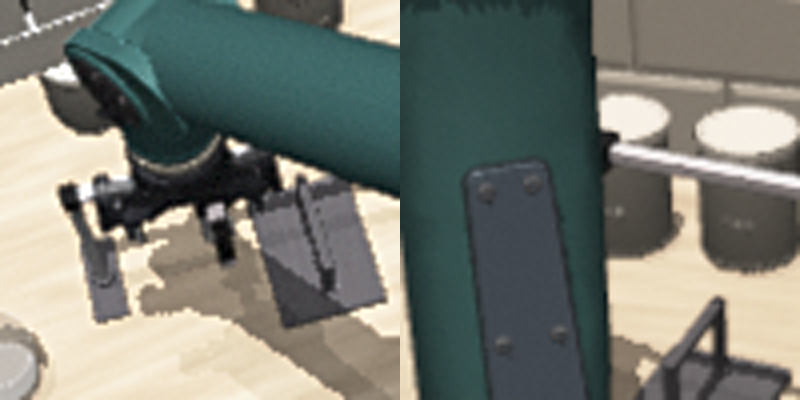

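Call:
{"method": "apply_moves", "body": {"plan": [[1, [-0.076, -0.13, 0.1], -0.005], [1, [-0.076, -0.13, 0.16], -0.003], [1, [0, 0, 0], 0], [1, [0, 0, 0], 0], [1, [0, 0, 0], 0]]}}

```text
time: 2.28
eef_pos: [489.3, 198.4, 290.7]
ee_rot: [0.068, 0.998, 0.0, -0.0]
contact_force: [0.2, -0.3, -0.3]
grip_width: 85.3
```

```bash
python3 -c "
from h import *
to([491.6,187.9,220])"
```

```text
t 2.28 pos [489.3 198.4 290.7] yang 82.21 tilt 0.05 F [ 0.23 -0.31 -0.25] w 85.3
d mm [ -3.7 -10.1  70.7] units [-0.046 -0.126  0.884]
```

Call:
{"method": "apply_moves", "body": {"plan": [[1, [-0.046, -0.126, 0.1], 0.008], [1, [0, 0, 0.2], 0], [1, [0, 0, 0.2], 0], [1, [0, 0, 0.2], 0], [1, [0, 0, 0.15], 0]]}}

```text
time: 2.7
eef_pos: [491.6, 186.0, 221.4]
ee_rot: [0.075, 0.997, -0.0, -0.0]
contact_force: [0.4, 0.2, 0.0]
grip_width: 85.6
```

Call:
{"method": "apply_moves", "body": {"plan": [[1, [0, 0, 0], 0], [1, [0, 0, 0], 0], [1, [0, 0, 0], 0], [1, [0, 0, 0], 0], [1, [0, 0, 0], 0]]}}

```text
time: 3.12
eef_pos: [492.6, 186.3, 223.5]
ee_rot: [0.075, 0.997, 0.0, 0.001]
contact_force: [1.1, 0.2, -0.5]
grip_width: 85.5
```

Run:
```python
from h import *
to([491.6,187.9,220])
C=cam('top');u,v=175,155
cv2.imwrite('pics/c2.png',cv2.resize(C[0][v:v+80,u:u+100],None,fx=6,fy=6,interpolation=cv2.INTER_CUBIC)[...,::-1])
```

```text
t 3.12 pos [492.6 186.3 223.5] yang 81.37 tilt 0.11 F [ 1.05  0.21 -0.54] w 85.5
d mm [1.2 1.4 3.5] units [0.015 0.017 0.043]
```

View pics/c2.png

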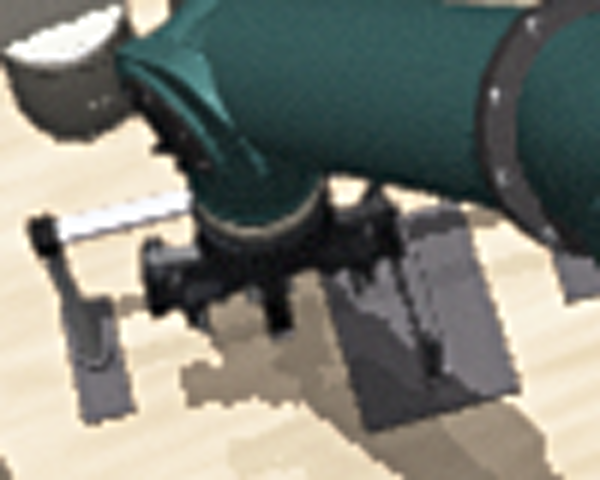

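Call:
{"method": "apply_moves", "body": {"plan": [[-1, [0, 0, 0], 0], [-1, [0, 0, 0], 0], [-1, [0, 0, 0], 0], [-1, [0, 0, 0], 0], [-1, [0, 0, 0], 0]], "squeeze": 60}}

```text
time: 3.58
eef_pos: [492.0, 186.1, 222.5]
ee_rot: [0.075, 0.997, 0.0, 0.0]
contact_force: [0.1, -0.3, 0.2]
grip_width: 25.8
```

Call:
{"method": "apply_moves", "body": {"plan": [[-1, [0, 0, 0], 0], [-1, [0, 0, 0], 0], [-1, [0, 0, 0], 0], [-1, [0, 0, 0], 0], [-1, [0, 0, 0], 0]]}}

```text
time: 4.0
eef_pos: [492.1, 186.2, 222.7]
ee_rot: [0.075, 0.997, 0.0, 0.0]
contact_force: [-1.1, -0.1, 2.5]
grip_width: 15.3
```

```bash
python3 -c "
from h import *
to([491.6,187.9,220])"
```

```text
t 4.0 pos [492.1 186.2 222.7] yang 81.39 tilt 0.02 F [-1.06 -0.12  2.46] w 15.3
d mm [0.7 1.6 2.7] units [0.009 0.02  0.034]
```

Call:
{"method": "apply_moves", "body": {"plan": [[-1, [0, 0, 0.05], 0], [-1, [0, 0, 0.08], 0], [-1, [0, 0, 0.08], 0], [-1, [0, 0, 0.04], 0], [-1, [0, 0, 0], 0]]}}

```text
time: 4.42
eef_pos: [492.1, 186.4, 202.6]
ee_rot: [0.075, 0.997, 0.0, 0.0]
contact_force: [-2.3, -1.0, 7.5]
grip_width: 15.4
```

```bash
python3 -c "
from h import *
to([491.6,187.9,220])"
```

```text
t 4.42 pos [492.1 186.4 202.6] yang 81.39 tilt 0.02 F [-2.3  -0.95  7.52] w 15.4
d mm [  0.7   1.4 -17.4] units [ 0.009  0.018 -0.217]
```

Call:
{"method": "apply_moves", "body": {"plan": [[-1, [0, 0, 0.08], 0], [-1, [0, 0, 0.1], 0], [-1, [0, 0, 0.1], 0], [-1, [0, 0, 0.1], 0], [-1, [0, 0, 0.1], 0]]}}

```text
time: 4.83
eef_pos: [492.1, 186.6, 164.6]
ee_rot: [0.075, 0.997, 0.0, 0.0]
contact_force: [-1.5, 0.8, 7.6]
grip_width: 15.4
```

Call:
{"method": "apply_moves", "body": {"plan": [[-1, [0, 0, 0.1], 0], [-1, [0, 0, 0.1], 0], [-1, [0, 0, 0.1], 0], [-1, [0, 0, 0.07], 0], [-1, [0, 0, 0], 0]]}}

```text
time: 5.25
eef_pos: [492.1, 186.5, 134.4]
ee_rot: [0.075, 0.997, 0.0, 0.0]
contact_force: [-1.2, -0.5, 9.2]
grip_width: 15.1
```

Run:
```python
from h import *
to([491.6,187.9,132])
import pickle
C={n:cam(n) for n in('top','side')}
pickle.dump(C,open('c3.pkl','wb'))
ims=[]
for n,(u,v,w,h) in {'top':(185,155,80,100),'side':(190,145,80,100)}.items():
    ims.append(cv2.resize(C[n][0][v:v+h,u:u+w],None,fx=5,fy=5,interpolation=cv2.INTER_CUBIC))
cv2.imwrite('pics/c3.png',np.hstack(ims)[...,::-1])
```

```text
t 5.25 pos [492.1 186.5 134.4] yang 81.4 tilt 0.02 F [-1.17 -0.5   9.15] w 15.1
d mm [0.8 1.3 2.4] units [0.009 0.016 0.03 ]
```

View pics/c3.png

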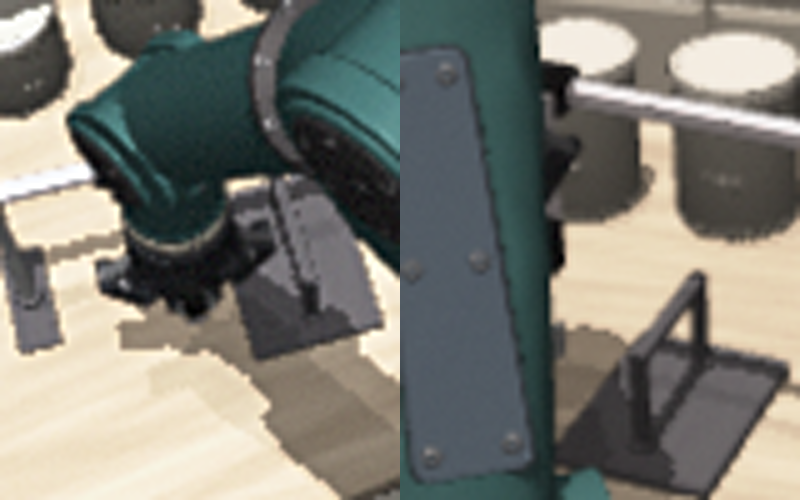

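Call:
{"method": "apply_moves", "body": {"plan": [[-1, [0, -0.05, 0], 0], [-1, [0, -0.1, 0], 0], [-1, [0, -0.1, 0], 0], [-1, [0, -0.1, 0], 0], [-1, [0, -0.1, 0], 0]]}}

```text
time: 5.77
eef_pos: [486.8, 150.9, 135.3]
ee_rot: [0.075, 0.997, 0.0, 0.0]
contact_force: [-2.0, 0.9, 9.3]
grip_width: 15.5
```

Call:
{"method": "apply_moves", "body": {"plan": [[-1, [0, -0.1, 0], 0], [-1, [0, -0.1, 0], 0], [-1, [0, -0.1, 0], 0], [-1, [0, -0.05, 0], 0], [-1, [0, 0, 0], 0]]}}

```text
time: 6.18
eef_pos: [482.4, 121.7, 135.2]
ee_rot: [0.076, 0.997, -0.0, 0.0]
contact_force: [-1.5, -0.0, 8.1]
grip_width: 15.3
```

Call:
{"method": "apply_moves", "body": {"plan": [[-1, [0, -0.05, 0], 0], [-1, [0, -0.05, 0], 0], [-1, [0, -0.05, 0], 0], [-1, [0, 0, 0], 0], [-1, [0, 0, 0], 0]]}}

```text
time: 6.6
eef_pos: [480.8, 110.7, 135.2]
ee_rot: [0.075, 0.997, 0.0, 0.0]
contact_force: [-3.5, 0.9, 8.7]
grip_width: 15.2
```

Run:
```python
from h import *
to([491.6,187.9,132])
import pickle
C={n:cam(n) for n in('top','side')}
pickle.dump(C,open('c4.pkl','wb'))
ims=[]
for n,(u,v,w,h) in {'top':(190,155,80,100),'side':(190,145,80,100)}.items():
    ims.append(cv2.resize(C[n][0][v:v+h,u:u+w],None,fx=5,fy=5,interpolation=cv2.INTER_CUBIC))
cv2.imwrite('pics/c4.png',np.hstack(ims)[...,::-1])
```

```text
t 6.6 pos [480.8 110.7 135.2] yang 81.36 tilt 0.03 F [-3.51  0.89  8.67] w 15.2
d mm [ 0.9 78.   3.2] units [0.012 0.974 0.04 ]
```

View pics/c4.png

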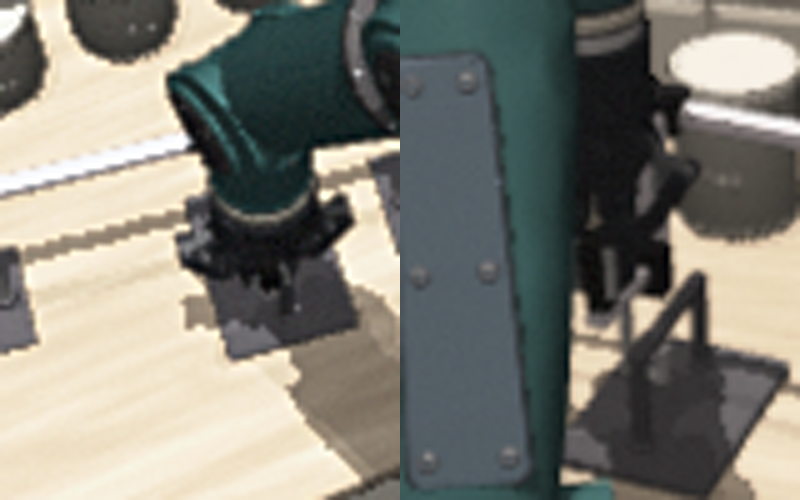

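Run:
```python
from h import *
import pickle
S=pickle.load(open('c4.pkl','rb'))['side']
for y in(112,114,116,118,120):
  q=proj(S,[533-(y-103)*-.15,y,80]); print(y,q,(q-[190,145])*5+[400,0])
# bar edge rows near x=533
for y in(80,86,92): q=proj(S,[533,y,85]); print('bar',y,(q-[190,145])*5+[400,0])
```

```text
112 [235.2840191  207.74589903] [626.42009549 313.72949513]
114 [234.713003   207.61428663] [623.56501501 313.07143315]
116 [234.14257255 207.48280922] [620.71286273 312.41404608]
118 [233.57272683 207.35146658] [617.86363415 311.7573329 ]
120 [233.00346495 207.22025851] [615.01732477 311.10129256]
bar 80 [673.75889705 314.82009311]
bar 86 [664.65735159 313.60409901]
bar 92 [655.57404816 312.39054209]
```

Call:
{"method": "apply_moves", "body": {"plan": [[-1, [0, -0.03, 0], 0], [-1, [0, -0.03, 0], 0], [-1, [0, -0.03, 0], 0], [-1, [0, 0, 0], 0], [-1, [0, 0, 0], 0]]}}

```text
time: 7.12
eef_pos: [479.8, 103.7, 135.2]
ee_rot: [0.075, 0.997, 0.0, 0.0]
contact_force: [-1.7, 0.1, 8.9]
grip_width: 15.5
```

```bash
cat >> h.py <<'E'
def feel(n=8):
    L=[]
    for _ in range(n): manip.camera('top'); s=manip.state(); L.append(np.r_[s['eef_pos'],s['contact_force'],s['wrist_torque']])
    L=np.array(L); m=L.mean(0); y=np.array([.150,.989]); 
    print('t',round(s['time'],2),'pos',m[:3].round(2),'F',m[3:6].round(2),'sd',L[:,3:6].std(0).round(2),'Fy_stand',round(m[3:5]@y,2),'T',m[6:].round(3),'w',round(s['grip_width'],1))
E
python3 -c "
from h import *
feel()"
```

```text
t 7.52 pos [479.79 103.83 135.22] F [-2.11 -0.09  8.44] sd [0.31 0.31 0.42] Fy_stand -0.4 T [0.078 0.329 0.081] w 15.2
```

Call:
{"method": "apply_moves", "body": {"plan": [[-1, [0, -0.015, 0], 0], [-1, [0, -0.015, 0], 0], [-1, [0, -0.015, 0], 0], [-1, [0, 0, 0], 0], [-1, [0, 0, 0], 0]]}}

```text
time: 7.93
eef_pos: [479.2, 100.3, 135.2]
ee_rot: [0.075, 0.997, 0.0, 0.0]
contact_force: [-2.9, -0.3, 8.9]
grip_width: 15.2
```

```bash
python3 -c "
from h import *
feel(5)"
```

```text
t 8.18 pos [479.25 100.29 135.21] F [-2.41  0.2   8.35] sd [0.5  0.34 0.55] Fy_stand -0.16 T [0.085 0.336 0.105] w 15.3
```

Call:
{"method": "apply_moves", "body": {"plan": [[-1, [0, -0.015, 0], 0], [-1, [0, -0.015, 0], 0], [-1, [0, 0, 0], 0], [-1, [0, 0, 0], 0], [-1, [0, 0, 0], 0]]}}

```text
time: 8.6
eef_pos: [478.9, 97.9, 135.2]
ee_rot: [0.075, 0.997, 0.0, 0.0]
contact_force: [-2.3, 0.4, 9.1]
grip_width: 15.2
```

```bash
python3 -c "
from h import *
feel(5)"
```

```text
t 8.85 pos [478.9   97.94 135.22] F [-2.21 -0.06  8.9 ] sd [0.46 0.83 0.12] Fy_stand -0.39 T [0.075 0.333 0.115] w 15.2
```

Call:
{"method": "apply_moves", "body": {"plan": [[-1, [0, -0.013, 0], 0], [-1, [0, -0.012, 0], 0], [-1, [0, 0, 0], 0], [-1, [0, 0, 0], 0], [-1, [0, 0, 0], 0]]}}

```text
time: 9.27
eef_pos: [478.6, 96.0, 135.2]
ee_rot: [0.075, 0.997, 0.0, 0.0]
contact_force: [-2.3, -0.1, 9.5]
grip_width: 15.3
```

```bash
python3 -c "
from h import *
feel(5)"
```

```text
t 9.52 pos [478.61  96.03 135.2 ] F [-2.25  0.17  8.76] sd [0.45 0.49 0.66] Fy_stand -0.17 T [0.113 0.338 0.103] w 15.6
```

Call:
{"method": "apply_moves", "body": {"plan": [[-1, [0, -0.012, 0], 0], [-1, [0, -0.008, 0], 0], [-1, [0, 0, 0], 0], [-1, [0, 0, 0], 0], [-1, [0, 0, 0], 0]]}}

```text
time: 9.93
eef_pos: [478.4, 94.5, 135.2]
ee_rot: [0.075, 0.997, 0.0, 0.0]
contact_force: [-3.5, -0.8, 8.5]
grip_width: 15.2
```

```bash
python3 -c "
from h import *
feel(5)"
```

```text
t 10.18 pos [478.38  94.49 135.21] F [-1.8   0.31  8.49] sd [0.42 0.44 0.51] Fy_stand 0.04 T [0.108 0.316 0.112] w 15.1
```

Call:
{"method": "apply_moves", "body": {"plan": [[-1, [0, -0.012, 0], 0], [-1, [0, -0.008, 0], 0], [-1, [0, 0, 0], 0], [-1, [0, 0, 0], 0], [-1, [0, 0, 0], 0]]}}

```text
time: 10.6
eef_pos: [478.2, 92.9, 135.2]
ee_rot: [0.075, 0.997, 0.0, 0.0]
contact_force: [-1.4, 0.2, 8.1]
grip_width: 15.5
```

```bash
python3 -c "
from h import *
feel(5)"
```

```text
t 10.85 pos [478.15  92.91 135.21] F [-1.65  0.3   8.31] sd [0.55 0.42 0.4 ] Fy_stand 0.05 T [0.169 0.334 0.095] w 15.7
```

Call:
{"method": "apply_moves", "body": {"plan": [[-1, [0, -0.012, 0], 0], [-1, [0, -0.008, 0], 0], [-1, [0, 0, 0], 0], [-1, [0, 0, 0], 0], [-1, [0, 0, 0], 0]]}}

```text
time: 11.27
eef_pos: [478.1, 92.4, 135.2]
ee_rot: [0.075, 0.997, 0.001, 0.001]
contact_force: [-2.2, 3.2, 7.9]
grip_width: 15.4
```

```bash
python3 -c "
from h import *
feel(5)"
```

```text
t 11.52 pos [478.09  92.42 135.21] F [-1.65  2.31  7.88] sd [0.39 0.44 0.61] Fy_stand 2.04 T [0.504 0.346 0.076] w 15.2
```

Call:
{"method": "apply_moves", "body": {"plan": [[-1, [0, 0.006, 0], 0], [-1, [0, 0, -0.02], 0], [-1, [0, 0, -0.035], 0], [-1, [0, 0, -0.035], 0], [-1, [0, 0, -0.035], 0]]}}

```text
time: 11.93
eef_pos: [478.1, 92.5, 145.3]
ee_rot: [0.075, 0.997, 0.001, 0.0]
contact_force: [-1.4, 1.8, 7.6]
grip_width: 15.6
```

Call:
{"method": "apply_moves", "body": {"plan": [[-1, [0, 0, -0.035], 0], [-1, [0, 0, -0.035], 0], [-1, [0, 0, -0.035], 0], [-1, [0, 0, -0.02], 0], [-1, [0, 0, 0], 0]]}}

```text
time: 12.35
eef_pos: [478.1, 92.5, 155.5]
ee_rot: [0.075, 0.997, 0.001, 0.001]
contact_force: [-2.5, 0.5, 8.3]
grip_width: 15.4
```

```bash
python3 -c "
from h import *
feel(5)"
```

```text
t 12.6 pos [478.08  92.5  155.39] F [-2.55  1.78  8.91] sd [0.4  0.65 0.19] Fy_stand 1.38 T [0.362 0.395 0.064] w 15.2
```

Call:
{"method": "apply_moves", "body": {"plan": [[-1, [0, 0, -0.015], 0], [-1, [0, 0, -0.015], 0], [-1, [0, 0, -0.015], 0], [-1, [0, 0, -0.015], 0], [-1, [0, 0, 0], 0]]}}

```text
time: 13.02
eef_pos: [478.1, 92.5, 160.2]
ee_rot: [0.075, 0.997, 0.001, 0.0]
contact_force: [-2.3, 1.5, 9.3]
grip_width: 15.4
```

```bash
python3 -c "
from h import *
feel(5)"
```

```text
t 13.27 pos [478.07  92.51 160.14] F [-2.47  1.53  9.03] sd [0.32 0.2  0.11] Fy_stand 1.14 T [0.34  0.399 0.09 ] w 15.6
```

Call:
{"method": "apply_moves", "body": {"plan": [[-1, [0, 0, -0.012], 0], [-1, [0, 0, -0.013], 0], [-1, [0, 0, 0], 0], [-1, [0, 0, 0], 0], [-1, [0, 0, 0], 0]]}}

```text
time: 13.68
eef_pos: [478.1, 92.5, 162.1]
ee_rot: [0.075, 0.997, 0.001, 0.0]
contact_force: [-2.1, 1.5, 8.4]
grip_width: 15.5
```

```bash
python3 -c "
from h import *
feel(5)"
```

```text
t 13.93 pos [478.09  92.49 162.12] F [-2.07  1.62  8.75] sd [0.33 0.54 0.5 ] Fy_stand 1.29 T [0.36  0.404 0.072] w 15.5
```

Call:
{"method": "apply_moves", "body": {"plan": [[-1, [0, 0, -0.01], 0], [-1, [0, 0, -0.01], 0], [-1, [0, 0, 0], 0], [-1, [0, 0, 0], 0], [-1, [0, 0, 0], 0]]}}

```text
time: 14.35
eef_pos: [478.1, 92.5, 163.7]
ee_rot: [0.075, 0.997, 0.001, 0.0]
contact_force: [-2.7, 2.0, 8.2]
grip_width: 15.4
```

```bash
python3 -c "
from h import *
feel(4)"
```

```text
t 14.55 pos [478.07  92.49 163.69] F [-2.28  1.62  8.44] sd [0.25 0.56 0.48] Fy_stand 1.26 T [0.36  0.358 0.093] w 15.0
```

Call:
{"method": "apply_moves", "body": {"plan": [[-1, [0, 0, -0.01], 0], [-1, [0, 0, -0.01], 0], [-1, [0, 0, 0], 0], [-1, [0, 0, 0], 0], [-1, [0, 0, 0], 0]]}}

```text
time: 14.97
eef_pos: [478.1, 92.5, 165.3]
ee_rot: [0.075, 0.997, 0.001, 0.0]
contact_force: [-2.7, 1.9, 7.5]
grip_width: 15.4
```

```bash
python3 -c "
from h import *
feel(4)"
```

```text
t 15.17 pos [478.08  92.49 165.29] F [-1.92  1.53  8.35] sd [0.26 0.39 0.64] Fy_stand 1.23 T [0.361 0.396 0.114] w 15.5
```

Call:
{"method": "apply_moves", "body": {"plan": [[-1, [0, 0, -0.01], 0], [-1, [0, 0, -0.01], 0], [-1, [0, 0, 0], 0], [-1, [0, 0, 0], 0], [-1, [0, 0, 0], 0]]}}

```text
time: 15.58
eef_pos: [478.1, 92.5, 166.9]
ee_rot: [0.075, 0.997, 0.001, 0.0]
contact_force: [-1.8, 1.8, 9.7]
grip_width: 15.3
```

```bash
python3 -c "
from h import *
feel(4)"
```

```text
t 15.78 pos [478.07  92.49 166.89] F [-2.1   1.77  7.94] sd [0.54 0.28 0.34] Fy_stand 1.43 T [0.346 0.385 0.093] w 15.3
```

Call:
{"method": "apply_moves", "body": {"plan": [[-1, [0, 0, -0.01], 0], [-1, [0, 0, -0.005], 0], [-1, [0, 0, 0], 0], [-1, [0, 0, 0], 0], [-1, [0, 0, 0], 0]]}}

```text
time: 16.2
eef_pos: [478.1, 92.5, 168.0]
ee_rot: [0.075, 0.997, 0.001, 0.0]
contact_force: [-1.7, 1.8, 8.3]
grip_width: 15.6
```

```bash
python3 -c "
from h import *
feel(4)"
```

```text
t 16.4 pos [478.07  92.49 168.06] F [-2.52  1.72  7.65] sd [0.42 0.66 0.34] Fy_stand 1.32 T [0.368 0.334 0.104] w 15.4
```

Call:
{"method": "apply_moves", "body": {"plan": [[-1, [0, 0, -0.01], 0], [-1, [0, 0, -0.005], 0], [-1, [0, 0, 0], 0], [-1, [0, 0, 0], 0], [-1, [0, 0, 0], 0]]}}

```text
time: 16.82
eef_pos: [478.1, 92.5, 169.2]
ee_rot: [0.075, 0.997, 0.001, 0.0]
contact_force: [-2.1, 0.7, 8.3]
grip_width: 15.2
```

```bash
python3 -c "
from h import *
feel(4)"
```

```text
t 17.02 pos [478.07  92.5  169.26] F [-1.97  1.7   7.77] sd [0.41 0.49 0.19] Fy_stand 1.38 T [0.383 0.335 0.086] w 15.2
```

Call:
{"method": "apply_moves", "body": {"plan": [[-1, [0, 0, -0.01], 0], [-1, [0, 0, -0.005], 0], [-1, [0, 0, 0], 0], [-1, [0, 0, 0], 0], [-1, [0, 0, 0], 0]]}}

```text
time: 17.43
eef_pos: [478.1, 92.5, 170.1]
ee_rot: [0.075, 0.997, 0.001, 0.0]
contact_force: [-1.7, 2.2, 5.6]
grip_width: 15.1
```

```bash
python3 -c "
from h import *
feel(4)"
```

```text
t 17.63 pos [478.07  92.47 170.14] F [-1.15  2.37  6.29] sd [0.37 0.48 0.52] Fy_stand 2.18 T [0.482 0.266 0.098] w 15.5
```

Call:
{"method": "apply_moves", "body": {"plan": [[-1, [0, 0, -0.005], 0], [-1, [0, 0, 0], 0], [-1, [0, 0, 0], 0], [-1, [0, 0, 0], 0], [-1, [0, 0, 0], 0]]}}

```text
time: 18.05
eef_pos: [478.0, 92.3, 170.2]
ee_rot: [0.075, 0.997, 0.0, 0.0]
contact_force: [-0.2, 4.0, 2.9]
grip_width: 15.4
```

```bash
python3 -c "
from h import *
feel(6)"
```

```text
t 18.35 pos [478.03  92.27 170.18] F [0.62 4.99 1.83] sd [0.31 0.54 0.45] Fy_stand 5.03 T [ 1.124 -0.078  0.111] w 15.4
```

Call:
{"method": "apply_moves", "body": {"plan": [[-1, [0, 0, -0.005], 0], [-1, [0, 0, 0], 0], [-1, [0, 0, 0], 0], [-1, [0, 0, 0], 0], [-1, [0, 0, 0], 0]]}}

```text
time: 18.77
eef_pos: [478.0, 92.2, 170.2]
ee_rot: [0.075, 0.997, 0.0, 0.0]
contact_force: [0.8, 6.7, -1.9]
grip_width: 15.0
```

```bash
python3 -c "
from h import *
feel(6)"
```

```text
t 19.07 pos [478.04  92.22 170.22] F [ 1.32  5.49 -1.51] sd [0.55 0.21 0.48] Fy_stand 5.63 T [ 1.251 -0.277  0.122] w 15.0
```

Call:
{"method": "apply_moves", "body": {"plan": [[-1, [0, 0.005, 0.002], 0], [-1, [0, 0, 0], 0], [-1, [0, 0, 0], 0], [-1, [0, 0, 0], 0], [-1, [0, 0, 0], 0]]}}

```text
time: 19.48
eef_pos: [478.0, 92.3, 170.2]
ee_rot: [0.075, 0.997, 0.0, 0.0]
contact_force: [2.2, 5.9, -1.2]
grip_width: 15.6
```

```bash
python3 -c "
from h import *
feel(6)"
```

```text
t 19.78 pos [478.04  92.25 170.21] F [ 1.53  5.07 -1.33] sd [0.3  0.41 0.43] Fy_stand 5.24 T [ 1.197 -0.36   0.135] w 15.8
```

Call:
{"method": "apply_moves", "body": {"plan": [[-1, [0, 0.005, 0.002], 0], [-1, [0, 0.003, 0], 0], [-1, [0, 0, 0], 0], [-1, [0, 0, 0], 0], [-1, [0, 0, 0], 0]]}}

```text
time: 20.2
eef_pos: [478.0, 92.4, 170.2]
ee_rot: [0.075, 0.997, -0.0, 0.0]
contact_force: [1.9, 2.7, -1.3]
grip_width: 15.5
```

```bash
python3 -c "
from h import *
feel(6)"
```

```text
t 20.5 pos [478.03  92.37 170.21] F [ 2.24  2.59 -0.89] sd [0.54 0.3  0.48] Fy_stand 2.9 T [ 0.75  -0.438  0.128] w 15.5
```

Call:
{"method": "apply_moves", "body": {"plan": [[-1, [0, 0.004, 0.002], 0], [-1, [0, 0, 0], 0], [-1, [0, 0, 0], 0], [-1, [0, 0, 0], 0], [-1, [0, 0, 0], 0]], "squeeze": 20}}

```text
time: 20.92
eef_pos: [478.0, 92.5, 170.2]
ee_rot: [0.075, 0.997, -0.0, 0.0]
contact_force: [1.6, 0.9, 2.5]
grip_width: 15.6
```

```bash
python3 -c "
from h import *
feel(6)"
```

```text
t 21.22 pos [478.03  92.56 170.18] F [2.2  0.49 3.44] sd [0.57 0.78 0.48] Fy_stand 0.81 T [ 0.142 -0.446  0.151] w 15.5
```

Call:
{"method": "apply_moves", "body": {"plan": [[-1, [0, -0.001, -0.004], 0], [-1, [0, 0, 0], 0], [-1, [0, 0, 0], 0], [-1, [0, 0, 0], 0], [-1, [0, 0, 0], 0]]}}

```text
time: 21.63
eef_pos: [478.0, 92.6, 170.2]
ee_rot: [0.075, 0.997, -0.0, 0.0]
contact_force: [2.9, -0.6, -1.5]
grip_width: 15.2
```

```bash
python3 -c "
from h import *
feel(6)"
```

```text
t 21.93 pos [478.04  92.63 170.23] F [ 4.56 -1.29 -1.97] sd [0.4  0.39 0.54] Fy_stand -0.59 T [-0.163 -0.881  0.098] w 15.4
```

Call:
{"method": "apply_moves", "body": {"plan": [[-1, [-0.005, -0.008, 0.001], 0], [-1, [0, 0, 0], 0], [-1, [0, 0, 0], 0], [-1, [0, 0, 0], 0], [-1, [0, 0, 0], 0]]}}

```text
time: 22.35
eef_pos: [478.1, 92.5, 170.2]
ee_rot: [0.075, 0.997, 0.0, -0.0]
contact_force: [4.0, 1.3, -1.6]
grip_width: 15.5
```

```bash
python3 -c "
from h import *
feel(6)"
```

```text
t 22.65 pos [478.03  92.52 170.23] F [ 3.31  1.12 -2.03] sd [0.47 0.51 0.2 ] Fy_stand 1.61 T [ 0.33  -0.746  0.099] w 15.5
```

Call:
{"method": "apply_moves", "body": {"plan": [[-0.55, [0, 0, 0], 0], [-0.5, [0, 0, 0], 0], [-0.4, [0, 0, 0], 0], [-0.3, [0, 0, 0], 0], [-0.2, [0, 0, 0], 0]]}}

```text
time: 23.07
eef_pos: [477.5, 91.9, 170.2]
ee_rot: [0.075, 0.997, -0.0, -0.001]
contact_force: [-0.5, 0.3, 0.2]
grip_width: 34.3
```

```bash
python3 -c "
from h import *
feel(4)"
```

```text
t 23.27 pos [477.84  92.07 170.24] F [-0.15 -0.05  0.1 ] sd [0.17 0.05 0.49] Fy_stand -0.08 T [0.006 0.003 0.007] w 34.2
```

Call:
{"method": "apply_moves", "body": {"plan": [[0, [0, 0, -0.1], 0], [0, [0, 0, -0.3], 0], [0, [0, 0, -0.3], 0], [0, [0, 0, -0.3], 0], [0, [0, 0, -0.3], 0]]}}

```text
time: 23.68
eef_pos: [477.9, 92.1, 275.9]
ee_rot: [0.075, 0.997, -0.0, 0.0]
contact_force: [1.5, 0.2, 0.3]
grip_width: 42.6
```

Call:
{"method": "apply_moves", "body": {"plan": [[0, [0, 0.3, -0.3], 0], [0, [0, 0.4, 0], 0], [0, [0, 0.4, 0], 0], [0, [0, 0.4, 0], 0], [0, [0, 0.4, 0], 0]]}}

```text
time: 24.1
eef_pos: [501.0, 243.8, 299.3]
ee_rot: [0.075, 0.997, 0.0, 0.0]
contact_force: [0.1, 0.5, -0.1]
grip_width: 42.7
```

Call:
{"method": "apply_moves", "body": {"plan": [[0, [0, 0.4, 0], 0], [0, [0, 0.4, 0], 0], [0, [0, 0.4, 0], 0], [0, [0, 0.3, 0], 0], [0, [0, 0, 0], 0]]}}

```text
time: 24.52
eef_pos: [517.9, 368.5, 298.7]
ee_rot: [0.071, 0.997, 0.003, 0.0]
contact_force: [0.2, 0.8, -0.7]
grip_width: 43.0
```

Run:
```python
from h import *
feel(3)
C={n:cam(n) for n in('top','side')}
ims=[]
for n,(u,v,w,h) in {'top':(190,155,80,100),'side':(200,145,80,100)}.items():
    ims.append(cv2.resize(C[n][0][v:v+h,u:u+w],None,fx=5,fy=5,interpolation=cv2.INTER_CUBIC))
cv2.imwrite('pics/c5.png',np.hstack(ims)[...,::-1])
```

```text
t 24.67 pos [518.43 362.37 298.39] F [-0.14 -0.42  0.06] sd [0.51 0.17 0.59] Fy_stand -0.44 T [-0.062 -0.005  0.015] w 42.5
```

View pics/c5.png

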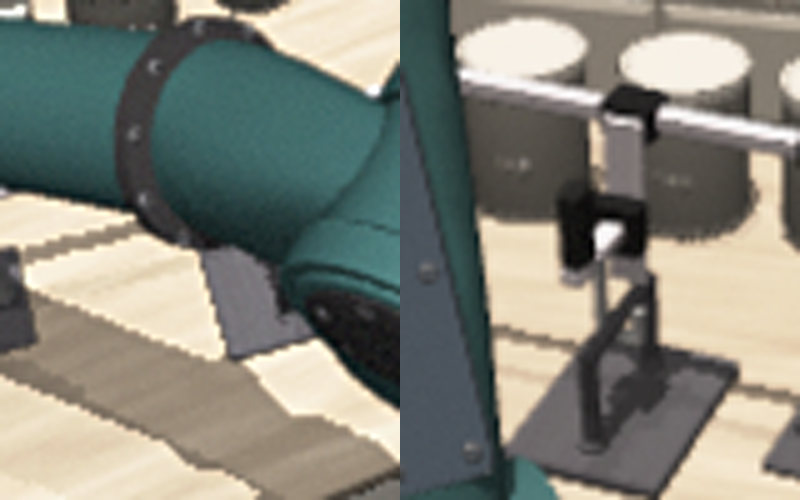

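The side view shows the carriage still held down, with the shank at (600,290) against the bar and the press standing flat. I'm handing the job in.

```bash
python3 -c "
from h import *
print(manip.job_done())"
```

```text
the job is handed in; nothing more can be done
None
```

The hook is on the press's handle bar and the job is handed in, at about 25 s of the 67 s allowed. The hand-in gives no verdict.

**What I did:** I took the grip and pulled the hook down about 88 mm beside the handle. I slid it along the rail until the shank touched the bar, where the sideways force rose from about 0 to 2 N. I then let it up in small steps until the pull on the hand, about 7.7 N, had gone. After trimming out most of the leftover side force, I let go and moved clear.

**Last checks:**
- **At release:** the wrist read about -2 N vertically, with the hand lifting slightly. I estimate the bar load just before release at about 9.5 N, under the 18 N limit. The sideways force was 1.6 N, so the shank was against the bar.
- **After letting go:** the force on the tool was about zero, and the last picture shows the carriage still held down, the shank at the bar and the press flat where it stood.

**Not fully confirmed:**
- **Side force:** it rose unexpectedly to about 5.6 N as the hook took up against the bar. I eased it back before release.
- **Grip change:** lowering the squeeze from 60 to 20 N shifted the vertical load by about 4 N, which I corrected.
- **Final fit:** the gap between shank and bar was judged only by feel and from that one side view. In the top view the arm hid the hook.

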